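Mesh the pink hair roller onto its heater post

ROBOT

A 6-joint arm with a two-finger parallel gripper is mounted at the origin on the work surface. World frame = base frame: x ahead of the robot, y to its left, z up, the work surface at z = 0. Lengths are in mm, angles in rad, forces in N, time in s.
With the tool pointing down it reaches from about 275 to 750 mm from the base axis. Payload 10.2 kg.
Tool frame: the origin (TCP) lies at the very end of the fingers, on their centre line; the grasp point (between the pads) lies 19 mm behind it; z points along the fingers, y is the line along which they close (so a half turn about z gives the same grasp; the last joint's range is limited). The gripper opens to 85 mm and grips with 20 to 120 N. Pads are 22 mm wide; open, the fingers measure 114 mm over their backs; the gripper's body (76 mm by 85 mm) begins 54 mm behind the grasp point. The pads swing forward as they close: fully open they stand 13 mm farther back than shut.
Start: joints at [1.116, 0.313, 1.498, -0, 1.331, -0.223], TCP at [120.621, 510.962, 231.294] pointing down, gripper open.
Joint ranges: [-2.94, 2.94], [-0.97, 2.17], [0.19, 2.56], [-1.23, 4.37], [0.02, 3.11], [-2.88, 2.88]. Speed limits (rad/s): [2.39, 2.39, 3.01, 3.14, 3.14, 3.14].

INTERFACE

Orientations are given as a unit quaternion [w, x, y, z].
In Python, from rig import ctrl gives the robot as it stands.
- The arm moves only by the shell command python3 -m inch 'ROWS' [OPENING] [FORCE]. ROWS is text: rows parted by semicolons, each of 6 numbers parted by spaces: the shift along the tool's x, y, z in mm, then the turn, a rotation vector about the tool's x, y, z in units of 6 degrees (1.0 is 6 degrees). A call has exactly 10 rows; each row shifts and turns the commanded pose from where the row before left it, along the tool's axes as they then stand; what a row does not reach is not made up. A row lasts 1/12 s, in which the tool goes at most 41.7 mm and 7.16 degrees, less where a joint would pass 70% of its speed; a pose out of reach is approached as far as the arm can. A call with a gripper value outside its range is refused whole. OPENING is the opening, from 0 (shut) to 1 (fully open), set as the call begins (- or left out, the last holds). The fingers move at their own pace and stop on an object; FORCE is the grip in N (left out, the last holds). Time passes only in rows, so rows that do not move let the fingers close, or fill a call up. It gives the time, the measured TCP pose, the force, the opening and the grip force at its end, in the units of the state.
- ctrl.sense(): the state, without advancing time (a new reading comes with each control period).
- ctrl.capture(name): name is "side" or "top"; returns a dict with "image" (420x560x3 uint8, red, green, blue), "intrinsics" (3x3 intrinsics, pixels), "rvec" (rotation vector, rad) and "tvec" (3), from world to camera coordinates, as OpenCV has them. Camera axes: x right, y down, z forward; pixel columns grow to the right and rows downward; lengths in mm; the calibration is good to about 2 mm. A picture is of the moment at which its call begins. There is no depth.
- ctrl.finish_job(): hands the job in; it is judged then, once.
The state is a dict: "time_s": time; "joints": joint angles; "dq": joint speeds; "tau": joint torques, N m; "eef_pos": TCP position; "ee_rot": TCP orientation; "force": force on the tool from outside, world axes, zero at the start; "wrist_torque": the same for the moment, N m; "grip_width": opening from 0.0 (shut) to 1.0 (fully open); "grip_force": force on a finger pad.
Only numpy, scipy, OpenCV 4.12 (cv2) and the standard library are available. Lean on these libraries where they do the work, as an engineer would, in place of code of your own. Each camera call takes 0.05 s, during which the arm holds its last target. There are 200 camera calls.

TASK

Put the bright pink hair roller back on the free finned post of the roller heater: turn it until its inner ribs drop between the post's fins, then push it down, against the brass ring, until it stands upright and fully home on the heater, and let go. Do not knock over the green glass jar.

Things in the scene. Friction and masses are not known exactly. Their poses are not given: they have to be found in the camera images.
- pink_roller: Bright pink hard plastic hair roller, an upright open tube 56 mm outside, 50 inside, 65 tall, about 50 g, standing on the ledge. Inside, four white full-height ribs 4 mm thick run from the wall in to 10 mm from the axis, midway between its x and y axes (at 45, 135.. degrees). Origin: centre of underside, z up. Teal and lilac rollers of this shape are bystanders.
- post (a point): On the axis of the free dark post, at the top face (30 mm high) of the fixed grey heater. z up; four 4 mm fins along +-x, +-y reach 19 mm out, 45 mm up; core tip 50 mm up. Roller meshes when its x is parallel to this x or y, either way (play about 15 deg, 3 mm), its underside resting at this point; else it stops on the fins. Lilac roller at y = +140 mm, 65 mm tall. Yaw 0 +-0.5 rad.
- ring (a joint): Brass ring (21 to 27 mm radius) around the post's foot; the meshed roller lands on it. Value: how far it is pushed down, m. At 0 its top is 15 mm above the heater's top face, at 0.0145 practically flush (end stop). Starts at 0 to 0.002. No spring: it yields to a steady push of about 6 N, more than the roller's weight, and stays where pushed.
- jar: Green glass jar with a ribbed aluminium twist lid, 62 mm diameter, 70 mm tall, 250 g, standing loose on the ledge near the rollers. Origin: centre of its underside; z up. Not to be knocked over.

How it is judged:
By the outcome, as a careful person would: the job done as asked, in the order asked, and still so for the second after the job is handed in, with the robot touching nothing.
It also fails if it takes over 35 s, if anything falls off the work surface, if the arm or the gripper's body presses on something with over 40 N, if the wrist force passes 120 N, or if a joint passes its speed limit or range.

## Working session

There is one attempt and no reset: what is moved stays moved. The work goes in short steps, Python scripts to look and compute and a shell command to move; the robot and the scene stay as the last step left them, time stands still between calls to the robot, and variables do not carry over. Pictures are saved under pics/ and viewed, at most 10 in all, crops included, and the job is handed in when it is done.

```bash
mkdir -p pics
cat > h.py <<'E'
from rig import ctrl
import cv2, numpy as np
def cap(n,f=None):
    c=ctrl.capture(n)
    if f: cv2.imwrite('pics/'+f,cv2.cvtColor(c['image'],cv2.COLOR_RGB2BGR))
    return c
def ray(c,u,v):
    R=cv2.Rodrigues(np.array(c['rvec'],float))[0]; t=np.array(c['tvec'],float).ravel()
    d=R.T@np.linalg.solve(np.array(c['intrinsics']),[u,v,1]); return -R.T@t,d
def onz(c,u,v,z):
    o,d=ray(c,u,v); return o+d*(z-o[2])/d[2]
def proj(c,p):
    return cv2.projectPoints(np.array(p,float).reshape(-1,3),np.array(c['rvec'],float),np.array(c['tvec'],float),np.array(c['intrinsics'],float),None)[0].reshape(-1,2)
E
python3 - <<'E'
from h import *
for n in('top','side'):
    c=cap(n,n+'0.png'); print(n,ray(c,280,210))
print(ctrl.sense())
E
```

```text
top (array([401.82525068, -66.42838637, 803.0995112 ]), array([ 0.14556592, -0.0114118 , -0.98937102]))
side (array([ 471.90526245, -672.25574981,  692.71927154]), array([ 0.06130525,  0.6876667 , -0.72351146]))
{'time_s': 0.1, 'joints': array([ 1.11556370e+00,  3.13397000e-01,  1.49831481e+00,  9.01715031e-06,
        1.33102111e+00, -2.23412378e-01]), 'dq': array([-0.00030967, -0.00215463, -0.00355546,  0.00067642,  0.0001048 ,
        0.00077034]), 'tau': array([ 1.69585590e-03, -4.12900364e+01, -2.60140175e+01, -1.35852670e-04,
        2.98776911e-03,  1.87468260e-05]), 'eef_pos': array([120.53656347, 510.75252857, 230.80822559]), 'ee_rot': array([-1.93897678e-04,  1.15651801e-01,  9.93289654e-01, -5.36168357e-04]), 'force': array([ 0.118797  ,  0.12907298, -0.10088598]), 'wrist_torque': array([-0.06734098, -0.01102057, -0.01721183]), 'grip_force': 0.0, 'grip_width': 1.0025031506263093}
```

View pics/top0.png

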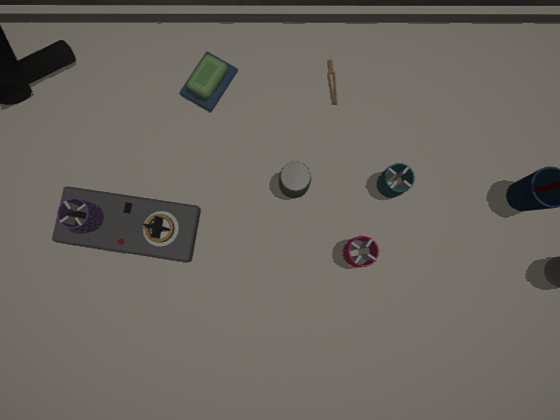

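View pics/side0.png

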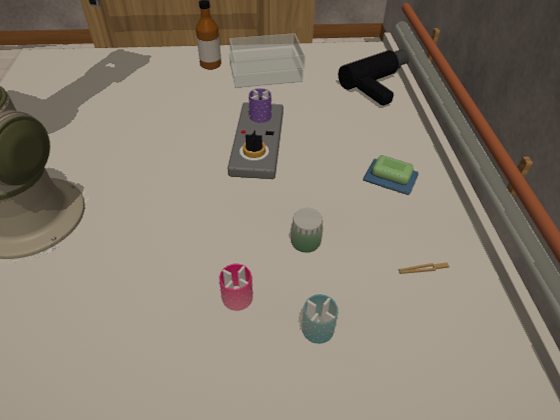

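Top view: pink roller at about (361,251), post with ring at (160,229), lilac at (74,214), jar at (295,180), teal at (396,180). Side view: pink (236,287), post (254,148). Next I'll measure and view enlarged crops.

Run:
```python
from h import *
c=cap('top');s=cap('side')
I=cv2.cvtColor(c['image'],cv2.COLOR_RGB2BGR)
a=cv2.resize(I[225:280,330:390],(600,550),interpolation=cv2.INTER_CUBIC)[:, :390*2]
a=cv2.resize(I[222:278,333:393],(400,373),interpolation=cv2.INTER_CUBIC)
b=cv2.resize(I[200:256,130:190],(400,373),interpolation=cv2.INTER_CUBIC)
cv2.imwrite('pics/c1.png',cv2.convertScaleAbs(np.hstack([a,b]),alpha=1.4,beta=10))
for n,k in(('top',c),('side',s)):
    h=cv2.cvtColor(k['image'],cv2.COLOR_RGB2HSV)
    m=cv2.inRange(h,(160,100,60),(178,255,255))
    N,l,st,ce=cv2.connectedComponentsWithStats(m);i=1+np.argmax(st[1:,4]);print(n,st[i],ce[i])
for z in(0,65):print(onz(c,361,251,z),onz(s,236,287,z))
for uv in[(295,180),(396,180)]:print(onz(c,*uv,70))
for uv in[(65,187),(200,206),(191,262),(53,243)]:print(onz(c,*uv,30))
print('post',onz(c,160,229,45), onz(c,74,214,95))
```

```text
top [343 236  33  31 196] [355.60204082 252.54591837]
side [219 266  34  44 772] [236.9261658  292.86010363]
[ 438.42126891 -235.2897846     0.        ] [ 435.17126358 -204.8885569     0.        ]
[ 435.45931818 -221.62274741   65.        ] [ 438.61812874 -248.74307169   65.        ]
[ 565.74097597 -102.65328876   70.        ]
[ 565.87534848 -289.22306368   70.        ]
[560.44664374 342.75425527  30.        ]
[523.25090611  79.07314638  30.        ]
[416.04800189  93.03751766  30.        ]
[451.68397384 357.1177677   30.        ]
post [477.13502235 150.10072916  45.        ] [498.58463781 288.67288117  95.        ]
```

View pics/c1.png

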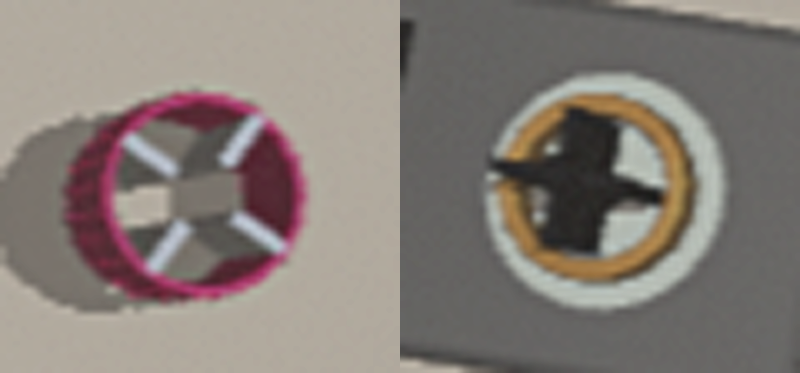

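The left crop shows the pink roller with its rim centre at pixel ~(363.8,251.2), rib outer ends at crop (127,137), (285,250), (262,118) and (150,270). In the right crop the post's white disc is centred at ~(160.7,228.5) and the ring at ~(159.5,228.2), with fins aligned with the heater.

```bash
cat >> h.py <<'E'
def tool():
    from scipy.spatial.transform import Rotation as Ro
    s=ctrl.sense();q=s['ee_rot'];R=Ro.from_quat([q[1],q[2],q[3],q[0]]).as_matrix();return s,R
def go(target,yaw=None):
    s,R=tool(); d=R.T@(np.array(target)-s['eef_pos']); y=np.degrees(np.arctan2(R[1,0],R[0,0]))
    print('shift tool',d.round(1),'toolx yaw',y.round(2),'pos',s['eef_pos'].round(1),'t',s['time_s'],'j',np.round(s['joints'],2),'F',s['force'].round(1))
    if yaw is not None: print('turn about tool z deg',-(yaw-y),'tilt',R[:,2].round(3))
E
python3 - <<'E'
from h import *
c=cap('top')
P=lambda x,y,z:onz(c,333+x/6.667-.5+.08,222+y/6.667-.5+.08,z)
e=[P(127,137,65),P(262,118,65),P(285,250,65),P(150,270,65)]
C=np.mean(e,0);print('pink',C,P(205,195,65))
for p in e: print(np.degrees(np.arctan2(*(p-C)[[1,0]])),np.linalg.norm(p-C))
Q=lambda x,y,z:onz(c,130+x/6.667-.42,200+y/6.667-.42,z)
print('ring',Q(197,188,45),'disc',Q(205,190,30))
f=[Q(90,165,75),Q(263,197,75)];print('fin',f,np.mean(f,0))
s=cap('side')
print('side pink top centre', onz(s,236,276,65))
go([435,-222,200])
E
```

```text
pink [ 436.17770883 -226.1324672    65.        ] [ 435.77251762 -225.85005342   65.        ]
53.94840406834023 26.031492521173394
-37.80643449818539 25.987519230126438
-126.04261259732715 25.87092345279749
142.5476946781134 25.987152863859436
ring [479.43559444 151.83736718  45.        ] disc [480.39643106 153.83248592  30.        ]
fin [array([482.59509408, 172.46626577,  75.        ]), array([473.93633946, 125.24263518,  75.        ])] [478.26571677 148.85445048  75.        ]
side pink top centre [ 438.7475589  -226.41518359   65.        ]
shift tool [-474.4 -641.1   31.3] toolx yaw 166.72 pos [120.6 510.9 231.1] t 0.3 j [ 1.12  0.31  1.5  -0.    1.33 -0.22] F [-0.4 -0.7 -0.6]
```

```bash
python3 -m inch '-28 -25 0 0 0 0;-30 -26 0 0 0 0;-30 -26 0 0 0 0;-30 -26 0 0 0 0;-30 -26 0 0 0 0;-30 -26 0 0 0 0;-30 -26 0 0 0 0;-30 -26 0 0 0 0;-30 -26 0 0 0 0;-30 -26 0 0 0 0' 1 40; python3 -m inch '-17 -37 3 0 0 0;-17 -37 3 0 0 0;-17 -37 3 0 0 0;-17 -37 3 0 0 0;-17 -37 3 0 0 0;-17 -37 3 0 0 0;-17 -37 3 0 0 0;-17 -37 3 0 0 0;-17 -37 3 0 0 0;-17 -37 3 0 0 0'; python3 -c "
from h import *
go([436.5,-226.2,25],166.7)"
```

```text
time_s: 1.13
eef_pos: [351.8, 188.6, 231.5]
ee_rot: [0.0, 0.116, 0.993, 0.0]
force: [1.3, 0.8, -0.4]
grip_width: 0.997
grip_force: 0.0
time_s: 1.97
eef_pos: [431.5, -210.9, 201.2]
ee_rot: [0.0, 0.116, 0.993, -0.0]
force: [-0.1, 0.7, 0.6]
grip_width: 0.999
grip_force: 0.0
shift tool [ -8.3 -13.7 176.2] toolx yaw 166.69 pos [ 431.5 -210.9  201.2] t 1.9667 j [-0.7   0.24  1.67  0.    1.23 -2.04] F [-0.1  0.7  0.6]
turn about tool z deg -0.013049410842711495 tilt [ 0. -0. -1.]
```

```bash
python3 -m inch '-4 -7 5 0 0 0;-4 -7 12 0 0 0;0 0 22 0 0 0;0 0 25 0 0 0;0 0 25 0 0 0;0 0 25 0 0 0;0 0 24 0 0 0;0 0 20 0 0 0;0 0 12 0 0 0;0 0 6 0 0 0'; python3 -m inch '0 0 0 0 0 0;0 0 0 0 0 0;0 0 0 0 0 0;0 0 0 0 0 0;0 0 0 0 0 0;0 0 0 0 0 0;0 0 0 0 0 0;0 0 0 0 0 0;0 0 0 0 0 0;0 0 0 0 0 0' 0 40; python3 -c "
from h import *
go([436.5,-226.2,160],166.7)"
```

```text
time_s: 2.8
eef_pos: [435.5, -223.3, 23.7]
ee_rot: [-0.001, 0.116, 0.993, 0.001]
force: [0.5, -0.0, -0.2]
grip_width: 1.001
grip_force: 0.0
time_s: 3.63
eef_pos: [436.8, -224.6, 26.5]
ee_rot: [0.001, 0.116, 0.993, -0.001]
force: [-0.9, 1.4, 6.6]
grip_width: 0.654
grip_force: 42.7
shift tool [  -0.4   -1.8 -133.5] toolx yaw 166.72 pos [ 436.8 -224.6   26.5] t 3.6333 j [-0.71  0.51  1.82  0.    0.81 -2.05] F [-0.9  1.4  6.6]
turn about tool z deg 0.020203975714508715 tilt [ 0.002 -0.001 -1.   ]
```

```bash
python3 -m inch '0 0 -6 0 0 0;0 0 -10 0 0 0;0 0 -13 0 0 0.2;0 0 -15 0 0 0.4;0 0 -15 0 0 0.45;0 0 -15 0 0 0.45;0 0 -15 0 0 0.45;0 0 -13 0 0 0.45;0 0 -10 0 0 0.33;0 0 -5 0 0 0'
python3 - <<'E'
from h import *
c=cap('top','t2.png');s=cap('side','s2.png')
go([479.5,152.3,143],150.3)
a=c['image'];p=proj(c,ctrl.sense()['eef_pos'])[0];print(p)
E
```

```text
time_s: 4.47
eef_pos: [436.5, -224.5, 144.5]
ee_rot: [0.001, 0.257, 0.967, -0.001]
force: [0.1, -0.8, 0.4]
grip_width: 0.652
grip_force: 42.4
shift tool [148.6 348.8  -0. ] toolx yaw 150.41 pos [ 436.4 -224.4  143.5] t 4.5667 j [-0.71  0.33  1.72 -0.    1.09 -1.77] F [-0.7 -0.3 -1.1]
turn about tool z deg 0.10810417394350225 tilt [ 0.002 -0.001 -1.   ]
[372.8145386  248.18998726]
```

```bash
python3 -m inch '5 12 0 0 0 0;9 21 0 0 0 0;13 30 0 0 0 0;13 30 0 0 0 0;13 30 0 0 0 0;13 30 0 0 0 0;13 30 0 0 0 0;13 30 0 0 0 0;13 30 0 0 0 0;13 30 0 0 0 0'; python3 -m inch '12 30 0 0 0 0;10 23 0 0 0 0;6 15 0 0 0 0;3 8 0 0 0 0;0 0 0 0 0 0;0 0 0 0 0 0;0 0 0 0 0 0;0 0 0 0 0 0;0 0 0 0 0 0;0 0 0 0 0 0'
python3 - <<'E'
from h import *
c=cap('top','t3.png');s=cap('side','s3.png')
go([479.5,152.3,143],150.3)
A=cv2.imread('pics/s3.png')[60:200,190:320];B=cv2.imread('pics/t3.png')[170:310,90:220]
cv2.imwrite('pics/c3.png',cv2.convertScaleAbs(np.hstack([cv2.resize(x,(400,431),interpolation=cv2.INTER_CUBIC) for x in(A,B)]),alpha=1.4,beta=10))
E
```

```text
time_s: 5.4
eef_pos: [467.8, 73.8, 141.7]
ee_rot: [-0.001, 0.255, 0.967, -0.0]
force: [0.9, 0.2, -1.2]
grip_width: 0.655
grip_force: 42.5
time_s: 6.23
eef_pos: [479.4, 152.3, 142.3]
ee_rot: [0.0, 0.256, 0.967, -0.0]
force: [0.6, -0.1, 0.6]
grip_width: 0.657
grip_force: 42.5
shift tool [-0.2 -0.1 -0.7] toolx yaw 150.31 pos [479.4 152.5 142.3] t 6.3333 j [ 0.07  0.36  1.69 -0.    1.1  -0.98] F [-0.3 -0.7 -0.7]
turn about tool z deg 0.006935588663111503 tilt [ 0. -0. -1.]
```

View pics/c3.png

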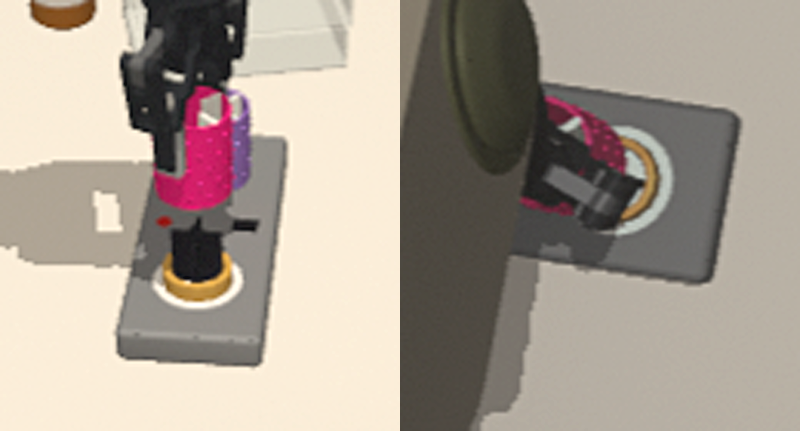

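Left: in the side view the roller hangs above the post, its bottom edge spanning crop x 155–233, with the white disc centred at crop ~(198,288) and the ring at x≈197. Right: the top view is partly hidden by the arm. I'll check the side-view lateral alignment.

Run:
```python
from h import *
s=cap('side')
print(proj(s,[[479.5,152.3,30],[479.5,152.3,45],[479.5,152.3,118],[479.5,152.3,183]]))
im=s['image'].astype(int);h=cv2.cvtColor(s['image'],cv2.COLOR_RGB2HSV)
sub=np.s_[125:160,235:275]
for nm,m in(('white',(im[...,0]>150)&(h[...,1]<40)),('brass',cv2.inRange(h,(10,110,80),(28,255,255))>0),('pink',cv2.inRange(h,(160,100,60),(178,255,255))>0)):
    ss=np.s_[85:130,230:280] if nm=='pink' else sub
    y,x=np.nonzero(m[ss]);
    print(nm,x.min()+ss[1].start,x.max()+ss[1].start,y.min()+ss[0].start,y.max()+ss[0].start)
    if nm!='white':
        for r in range(ss[0].start,ss[0].stop,3):
            k=np.nonzero(m[r,ss[1]])[0]
            if len(k):print(r,k.min()+ss[1].start,k.max()+ss[1].start,end=' | ')
        print()
```

```text
[[253.31270816 150.99911331]
 [253.12716094 145.92018441]
 [252.16514435 119.58719088]
 [251.21630283  93.61483466]]
white 240 268 146 159
brass 243 264 142 157
143 244 264 | 146 243 264 | 149 243 264 | 152 244 264 | 155 246 261 | 
pink 240 266 88 128
88 253 258 | 91 252 263 | 94 250 264 | 97 250 264 | 100 249 265 | 103 250 265 | 106 250 265 | 109 250 265 | 112 250 265 | 115 240 265 | 118 240 265 | 121 240 265 | 124 242 263 | 127 247 258 |
```

```bash
python3 -m inch '0 0 4 0 0 0;0 0 8 0 0 0;0 0 8 0 0 0;0 0 7 0 0 0;0 0 6 0 0 0;0 0 4 0 0 0;0 0 4 0 0 0;0 0 4 0 0 0;0 0 3 0 0 0;0 0 0 0 0 0'; python3 -c "
from h import *
go([479.5,152.3,56.5],150.3)"
```

```text
time_s: 7.22
eef_pos: [479.2, 152.8, 93.7]
ee_rot: [-0.0, 0.256, 0.967, -0.0]
force: [-0.6, -0.2, -0.4]
grip_width: 0.654
grip_force: 42.5
shift tool [-0.5 -0.3 37.2] toolx yaw 150.34 pos [479.2 152.8  93.7] t 7.2167 j [ 0.08  0.42  1.73  0.    0.98 -0.98] F [-0.6 -0.2 -0.4]
turn about tool z deg 0.03880638012500981 tilt [-0.001 -0.    -1.   ]
```

Past the fin tops with no force, so the roller is meshed. Next I go down to the ring.

```bash
python3 -m inch '0 0 4 0 0 0;0 0 4 0 0 0;0 0 4 0 0 0;0 0 4 0 0 0;0 0 3 0 0 0;0 0 3 0 0 0;0 0 2 0 0 0;0 0 2 0 0 0;0 0 1 0 0 0;0 0 0 0 0 0' - 60; python3 -m inch '0 0 1 0 0 0;0 0 1 0 0 0;0 0 1 0 0 0;0 0 1 0 0 0;0 0 1 0 0 0;0 0 1 0 0 0;0 0 1 0 0 0;0 0 0 0 0 0;0 0 0 0 0 0;0 0 0 0 0 0'
```

```text
time_s: 8.05
eef_pos: [479.4, 152.8, 67.3]
ee_rot: [0.0, 0.256, 0.967, 0.0]
force: [-0.9, 0.0, 0.9]
grip_width: 0.649
grip_force: 63.5
time_s: 8.88
eef_pos: [479.4, 152.8, 60.1]
ee_rot: [-0.0, 0.256, 0.967, 0.0]
force: [0.0, 0.3, -0.2]
grip_width: 0.648
grip_force: 63.5
```

```bash
python3 -m inch '0 0 0.5 0 0 0;0 0 0.5 0 0 0;0 0 0.5 0 0 0;0 0 0.5 0 0 0;0 0 0.5 0 0 0;0 0 0.5 0 0 0;0 0 0.5 0 0 0;0 0 0.5 0 0 0;0 0 0.5 0 0 0;0 0 0.5 0 0 0'
python3 - <<'E'
from h import *
s=cap('side');h=cv2.cvtColor(s['image'],cv2.COLOR_RGB2HSV)
go([479.5,152.3,56.5])
A=s['image'][80:180,200:310];cv2.imwrite('pics/c4.png',cv2.convertScaleAbs(cv2.cvtColor(cv2.resize(A,(660,600),interpolation=cv2.INTER_CUBIC),cv2.COLOR_RGB2BGR),alpha=1.4,beta=10))
print(proj(s,[[479.5,152.3,30],[479.5,152.3,95]]))
E
```

```text
time_s: 9.72
eef_pos: [479.8, 152.8, 56.8]
ee_rot: [0.001, 0.256, 0.967, -0.0]
force: [-7.8, -2.3, 27.2]
grip_width: 0.65
grip_force: 65.6
shift tool [ 0.  -0.6  0.4] toolx yaw 150.36 pos [479.8 152.8  56.9] t 9.7667 j [ 0.08  0.48  1.76 -0.    0.9  -0.98] F [-7.7 -1.2 22. ]
[[253.31270816 150.99911331]
 [252.47931253 128.18682292]]
```

View pics/c4.png

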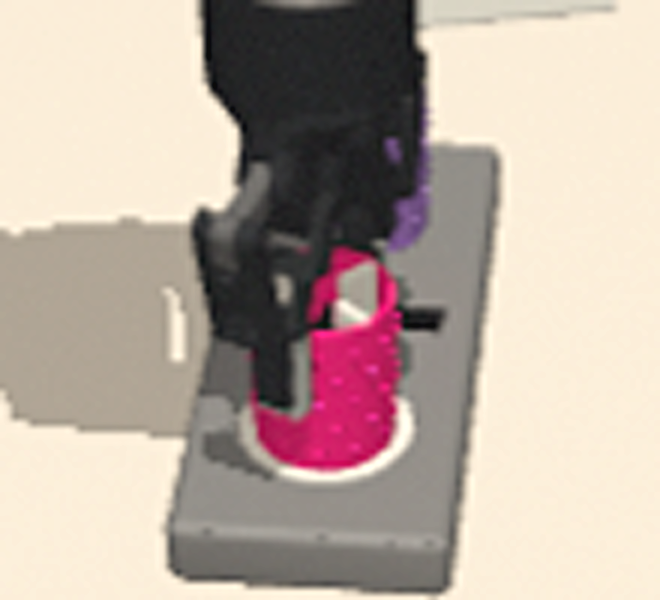

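The picture shows the pink roller upright on the heater, its foot on the white disc at crop (325,465) and the brass ring hidden underneath. The force rose to 27 N at the expected height. One small extra press, then release.

```bash
python3 -m inch '0 0 0.3 0 0 0;0 0 0.3 0 0 0;0 0 0 0 0 0;0 0 0 0 0 0;0 0 0 0 0 0;0 0 0 0 0 0;0 0 -0.5 0 0 0;0 0 -0.5 0 0 0;0 0 0 0 0 0;0 0 0 0 0 0'; python3 -m inch '0 0 0 0 0 0;0 0 0 0 0 0;0 0 0 0 0 0;0 0 0 0 0 0;0 0 0 0 0 0;0 0 0 0 0 0;0 0 0 0 0 0;0 0 0 0 0 0;0 0 0 0 0 0;0 0 0 0 0 0' 1; python3 -m inch '0 0 -4 0 0 0;0 0 -8 0 0 0;0 0 -12 0 0 0;0 0 -15 0 0 0;0 0 -18 0 0 0;0 0 -20 0 0 0;0 0 -20 0 0 0;0 0 -20 0 0 0;0 0 -15 0 0 0;0 0 -8 0 0 0'; python3 -m inch '10 -10 0 0 0 0;15 -20 0 0 0 0;15 -25 0 0 0 0;15 -25 0 0 0 0;15 -25 0 0 0 0;15 -25 0 0 0 0;15 -25 0 0 0 0;10 -20 0 0 0 0;5 -10 0 0 0 0;0 0 0 0 0 0'
python3 - <<'E'
from h import *
s=cap('side');c=cap('top')
a=cv2.resize(s['image'][80:190,200:310],(400,400),interpolation=cv2.INTER_CUBIC)
b=cv2.resize(c['image'][170:280,90:200],(400,400),interpolation=cv2.INTER_CUBIC)
cv2.imwrite('pics/c5.png',cv2.convertScaleAbs(cv2.cvtColor(np.hstack([a,b]),cv2.COLOR_RGB2BGR),alpha=1.4,beta=10))
for n,k in(('side',s),('top',c)):
    m=cv2.inRange(cv2.cvtColor(k['image'],cv2.COLOR_RGB2HSV),(160,100,60),(178,255,255))
    print(n,cv2.boundingRect(m[:,:310]))
t=np.linspace(0,2*np.pi,90)
for z in(30,32,95,97): p=proj(s,np.c_[479.5+28*np.cos(t),152.3+28*np.sin(t),z+0*t]);print(z,p.min(0),p.max(0))
E
```

```text
time_s: 10.6
eef_pos: [479.7, 152.8, 56.9]
ee_rot: [0.001, 0.256, 0.967, 0.0]
force: [-5.8, -0.7, 17.5]
grip_width: 0.648
grip_force: 64.7
time_s: 11.43
eef_pos: [479.4, 152.8, 55.7]
ee_rot: [-0.0, 0.256, 0.967, -0.0]
force: [0.1, -0.0, 0.5]
grip_width: 1.002
grip_force: 0.0
time_s: 12.27
eef_pos: [480.0, 152.9, 198.3]
ee_rot: [0.002, 0.256, 0.967, 0.001]
force: [-0.2, 0.4, 0.2]
grip_width: 0.998
grip_force: 0.0
time_s: 13.1
eef_pos: [286.7, 48.4, 195.8]
ee_rot: [0.0, 0.257, 0.966, -0.0]
force: [-0.1, -0.6, 0.7]
grip_width: 1.002
grip_force: 0.0
side (241, 121, 26, 37)
top (135, 209, 40, 34)
30 [241.3675449  143.59049226] [265.23749707 158.68801786]
32 [241.32631757 142.92137357] [265.22963355 158.01537831]
95 [239.96596102 120.86249907] [264.97017715 135.8018403 ]
97 [239.92072046 120.12955613] [264.96154896 135.06247025]
```

View pics/c5.png

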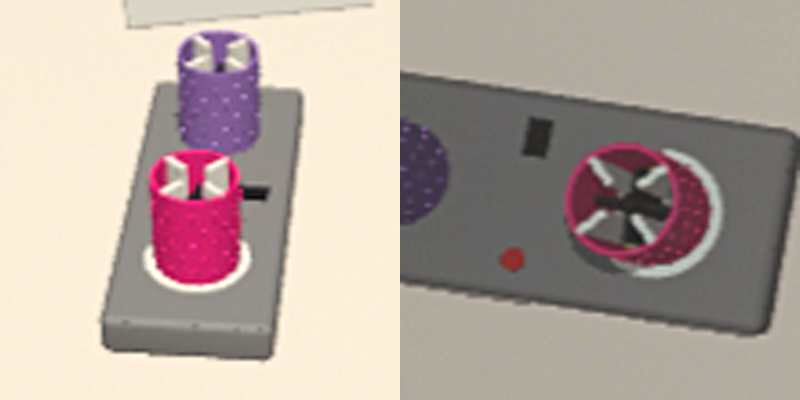

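The pink roller stands upright over the post, its ribs between the fins. Its pixel extent (top row 121, bottom row 157) matches the fully home height, and the gripper is clear.

```bash
python3 -c "
from h import *
print(ctrl.finish_job())"
```

```text
the job is handed in; nothing more can be done
None
```

The pink roller is upright and fully home on the free post, with the ring pushed down to its stop and the gripper clear; the jar was not touched, and I handed the job in at about 13 s.

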